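# Stand the fallen pump bottle on its drip plate, spout over the cup

### The arm

A 6-joint arm with a two-finger parallel gripper is mounted at the origin on the work surface. World frame = base frame: x ahead of the robot, y to its left, z up, the work surface at z = 0. Lengths are in m, angles in rad, forces in N, time in s.
With the tool pointing down it reaches from about 0.25 to 0.85 m from the base axis. Payload 12.5 kg.
Tool frame: the origin (TCP) lies at the centre of the arm's flange, where the gripper is bolted on; the fingertips stand 186 mm ahead of it and the grasp point (between the pads) lies 167 mm ahead of it (bot.hold_point_z is the distance from the TCP to the grasp point, in m); x points along the fingers, z is the direction in which the jaws open and shut, and the axes are right-handed (so a half turn about x gives the same grasp; the last joint's range is limited). The gripper opens to 93 mm and grips with 3 to 60 N. Pads are 15 mm wide; open, the fingers measure 128 mm over their backs; the gripper's body (75 mm by 188 mm) begins 65 mm behind the grasp point.
Start: joints at [1.077, 0.351, 1.652, -0, 1.139, -0.085], TCP at [0.219, 0.505, 0.405] pointing down, gripper open.
Joint ranges: [-2.75, 2.75], [-0.79, 2.1], [0.01, 2.65], [-1.57, 4.71], [0.07, 3.14], [-2.87, 2.87]. Speed limits (rad/s): [2.22, 2.22, 2.79, 3.14, 3.14, 3.14].

### API

Orientations are given as a unit quaternion [w, x, y, z].
In Python, from station import sense, imaging, job_done, bot gives the robot as it stands.
- The arm moves only by the tool carry_out, never from a script. Its argument "targets" is a list of rows, each a list of 4 numbers: the shift along the world's x, y, z in m, then the turn about the world's z in rad. A call has 1 to 10 rows; each row shifts and turns the commanded pose from where the row before left it; what a row does not reach is not made up. A row lasts 1/10 s, in which the tool goes at most 50 mm and 8.59 degrees, less where a joint would pass 70% of its speed; a pose out of reach is approached as far as the arm can. A call with a gripper value outside its range is refused whole. "claw" is the gripper command: -1 is shut, 1 is fully open, values between are in proportion, set as the call begins (left out, the last holds). The fingers move at their own pace and stop on an object; the grip force is fixed at half the most. Time passes only in rows, so rows that do not move let the fingers close. It gives the time, the measured TCP pose, the force and the opening at its end, in the units of the state.
- sense(): the state, without advancing time (a new reading comes with each control period).
- imaging.camera(name): name is "side" or "top" or "wrist"; returns (picture, depth): 480x640x3 uint8, red, green, blue; 480x640 float32, m along the optical axis (not along the pixel's ray), 0 where there is no reading.
- imaging.get_calibration(name): a dict with "K" (3x3 intrinsics, pixels), "R" (3x3) and "t" (3): a world point X has camera coordinates R X + t; the wrist camera has in their place "mount" (4x4, takes a point from camera to tool coordinates, whose origin is the TCP and whose axes are the tool frame's). Camera axes: x right, y down, z forward; pixel columns grow to the right and rows downward; lengths in m; the calibration is good to about 2 mm. A picture is of the moment at which its call begins: read the wrist's pose just before it. get_calibration takes no time and is no camera call.
- job_done(): hands the job in, once; it reports no verdict.
Trained networks look in the newest picture that a camera, given by its name, has taken for a name from the list of things; names that differ only in an ending like _2 or _b are one class to them, and where a whole thing is asked for, a point or a joint stands for the part that bears it (a point fixed in the world has none). Each returns a list of dicts, best first, with "confidence" (0 to 1); they miss things now and then, are a little off and sometimes report something else, mostly with a low value. They report only what shows in the picture. A call takes as long as a camera call. They do not tell look-alikes from the thing itself.
- imaging.look_for(target, camera): "extent" ([centre column, centre row, width, height] as shares, 0 to 1, of the picture: columns of its width, rows of its height, round what is visible of it).
- imaging.pinpoint(target, camera): "point" ([row, column] as shares, 0 to 1, of the picture: columns of its width, rows of its height: a listed point, or the origin of a listed thing).
The state is a dict: "time": time; "joint_pos": joint angles; "dq": joint speeds; "effort": joint torques, N m; "ee_pos": TCP position; "ee_rot": TCP orientation; "ft_force": force on the tool from outside, world axes, zero at the start; "wrist_torque": the same for the moment, N m; "grip_width": opening from 0.0 (shut) to 1.0 (fully open).
Only numpy, scipy, OpenCV 4.12 (cv2) and the standard library are available. Lean on these libraries where they do the work, as an engineer would, in place of code of your own. Each camera call takes 0.05 s, during which the arm holds its last target. There are 200 camera calls.

### The job

The pump bottle has fallen over on the bench beside the heat presses. Stand it upright on the round drip plate in the steel tray, turned so that the tip of its spout is right over the little drip cup, and let go of it. Leave the two ink jars in the tray and the other things on the bench where they are.

Things in the scene. Friction and masses are not known exactly. Their poses are not given: they have to be found in the camera images.
- pump_bottle: White pump bottle, 184 mm tall, 0.3 kg, lying on a flat side, spout level. Origin: centre of its underside; z along its axis to the pump, x the way the spout points. Square body 60 x 60 mm up to z = 100 mm, shoulder to 114, round grey barrel 32 mm in diameter to 172 (the place to grip), on top the spout: a level bar 14 mm wide, z = 172 to 184, x = -16 to +64 mm.
- spout_tip (a point): Underside of the outer end of the bottle's spout, at (64, 0, 172) mm in the bottle's frame.
- barrel (a point): Point on the bottle's axis in the middle of the pump barrel, 140 mm above the base.
- drip_plate: Bare aluminium drip plate, fixed on the floor of the tray: a flat disc 100 mm in diameter and 5 mm thick, with a small round drip cup on its edge. Origin: centre of its underside, z up; x points from the disc's centre to the cup.
- plate_center (a point): Centre of the disc's upper face (where the bottle stands).
- drip_cup (a point): Centre of the mouth of the drip cup, 64 mm from the disc's axis, 16 mm above the plate's underside; the mouth is 28 mm across outside and about 23 mm inside.
- tray: Shallow fixed steel tray, 360 x 150 mm, rim 14 mm high, wall and floor 4 mm thick. Origin: centre of its underside; x along its length. Along it, 105 mm apart, are three places in a row: the drip plate has one, the jars the other two, in any order.
- jar_a: White ink jar with grey lid, 68 mm in diameter, 85 mm tall, standing in the tray. Origin: centre of its underside, z up.
- jar_b: A second ink jar like jar_a, standing in the tray. Origin: centre of its underside, z up.
- tape_roll: Brown roll of tape lying flat on the bench, 100 mm in diameter, 48 mm high. Origin: centre of its underside.
- platen_pad: Black rubber-faced platen block, 160 x 120 x 30 mm, lying on the bench. Origin: centre of its underside.
Not all that is in view belongs to the job. Leave any blue look-alike of the pump_bottle alone.

How it is judged:
At the end, for the whole second after the job is handed in: The bottle stands still and upright (within 0.06 rad), flat on the drip plate (within 3 mm in height, 15 mm of its centre), the spout tip within 11 mm horizontally of the drip cup's centre; both jars still stand within 20 mm, the tape roll and platen block within 30 mm, of where they were (angle between pump_bottle's own z axis and vertical below 0.06 rad and height (world z) of spout_tip above 0.15 m and distance between pump_bottle and plate_center below 0.015 m and z of pump_bottle in the frame of plate_center between -0.003 and 0.003 m and horizontal distance between spout_tip and drip_cup below 0.011 m and linear speed of pump_bottle below 0.02 m/s and distance of each of jar_a, jar_b from where it was at the start of the episode below 0.02 m and angle between each of jar_a, jar_b's own z axis and vertical below 0.1 rad and distance of each of tape_roll, platen_pad from where it was at the start of the episode below 0.03 m); the robot touches nothing.
It fails at once if an ink jar is knocked over (angle between any of jar_a, jar_b's own z axis and vertical above 0.5 rad).
It also fails if it takes over 61 s, if anything falls off the work surface, if the arm or the gripper's body presses on something with over 40 N, if the wrist force passes 120 N, or if a joint passes its speed limit or range.

## Working session

There is one attempt and no reset: what is moved stays moved. The work goes in short steps, Python scripts to look and compute and a tool call to move; the robot and the scene stay as the last step left them, time stands still between calls to the robot, and variables do not carry over. Pictures are saved under pics/ and viewed, about 8 in all and at most 12, crops included, and the job is handed in when it is done.

Besides the shell and the picture viewer there is one more tool, called after "Call:" as name([rows], argument=value, ...), one row to a line, values as JSON. carry_out: Moves the arm, as the interface text tells. Its arguments: {"type":"object","properties":{"targets":{"type":"array","items":{"type":"array","items":{"type":"number"}}},"claw":{"type":"number"}},"required":["targets"]}

```bash
mkdir -p pics; cat > h.py <<'E'
import numpy as np,cv2
from station import sense,imaging,job_done,bot
from scipy.spatial.transform import Rotation as Ro
def pose():
    s=sense();q=s['ee_rot'];return np.array(s['ee_pos']),Ro.from_quat([q[1],q[2],q[3],q[0]]).as_matrix()
def cam(n):
    p=pose();rgb,d=imaging.camera(n);c=imaging.get_calibration(n);K=np.array(c['K'])
    if n=='wrist':
        M=np.array(c['mount']);R=p[1]@M[:3,:3];t=p[1]@M[:3,3]+p[0]
    else:
        R=np.array(c['R']).T;t=-R@np.array(c['t'])
    return rgb,d,K,R,t
def cloud(d,K,R,t):
    v,u=np.mgrid[:480,:640]
    P=np.stack([(u-K[0,2])/K[0,0]*d,(v-K[1,2])/K[1,1]*d,d],-1)
    return P@R.T+t
def proj(X,K,R,t):
    c=(np.atleast_2d(X)-t)@R; p=c@K.T; return p[:,:2]/p[:,2:]
def save(n,rgb): cv2.imwrite('pics/'+n,cv2.cvtColor(rgb,cv2.COLOR_RGB2BGR))
E
python3 - <<'E'
from h import *
print(sense()); print(pose()[1].round(3))
for n in('top','side'):
    r,d,K,R,t=cam(n);save(n+'0.png',r);np.savez(''+n,r=r,d=d,K=K,R=R,t=t);C=cloud(d,K,R,t)
    print(n,t.round(3))
    for th in('pump_bottle','barrel','spout_tip','plate_center','drip_cup','jar_a','tape_roll','platen_pad','tray'):
        for o in imaging.pinpoint(th,n)[:3]:
            v,u=np.array(o['point'])*[480,640]
            print(th,round(o['confidence'],2),'uv',int(u),int(v),C[min(int(v),479),min(int(u),639)].round(3))
E
```

```text
{'time': 0.0, 'joint_pos': array([ 1.07740929e+00,  3.51256288e-01,  1.65242183e+00, -5.41917172e-06,
        1.13914518e+00, -8.46291165e-02]), 'dq': array([ 0.00042347, -0.00100947,  0.00094004,  0.00104023, -0.0008623 ,
        0.00235709]), 'effort': array([ 1.56650960e-03, -4.97331083e+01, -2.85252088e+01,  7.00406148e-02,
        2.58069893e-02, -1.26679752e-04]), 'ee_pos': array([0.21853855, 0.50457757, 0.40419118]), 'ee_rot': array([ 0.59069084, -0.38832341,  0.59145436,  0.38790592]), 'ft_force': array([-0.09157211, -0.02614331,  0.86211226]), 'wrist_torque': array([-0.00014368, -0.05972231, -0.04251396]), 'grip_width': 1.0007358545704763}
[[-0.001 -0.918  0.397]
 [-0.001  0.397  0.918]
 [-1.     0.    -0.001]]
top [ 0.369 -0.105  1.006]
pump_bottle 0.9 uv 405 134 [ 0.792 -0.28   0.058]
pump_bottle 0.82 uv 345 317 [ 0.382 -0.144  0.062]
pump_bottle 0.81 uv 387 239 [ 0.561 -0.243 -0.002]
barrel 0.69 uv 320 237 [ 0.556 -0.09   0.044]
barrel 0.66 uv 382 372 [ 0.271 -0.222  0.044]
barrel 0.65 uv 357 172 [ 0.706 -0.172  0.044]
spout_tip 0.89 uv 327 158 [ 0.755 -0.104  0.002]
spou
[... 586 characters left out ...]
046]
barrel 0.92 uv 173 295 [ 0.277 -0.235  0.036]
barrel 0.87 uv 407 261 [ 0.703 -0.186  0.038]
barrel 0.56 uv 328 242 [ 0.558 -0.139  0.061]
spout_tip 0.84 uv 358 230 [ 0.641 -0.01   0.001]
spout_tip 0.81 uv 141 280 [ 0.214 -0.191  0.039]
spout_tip 0.64 uv 417 237 [ 0.763 -0.055  0.002]
plate_center 0.79 uv 251 189 [0.4  0.2  0.01]
plate_center 0.23 uv 330 288 [ 0.551 -0.235  0.026]
drip_cup 0.76 uv 227 186 [0.34  0.2   0.022]
jar_a 0.72 uv 292 182 [0.505 0.19  0.028]
jar_a 0.59 uv 333 180 [0.612 0.208 0.019]
tape_roll 0.7 uv 205 400 [ 0.358 -0.471  0.049]
tape_roll 0.51 uv 230 188 [0.347 0.201 0.015]
platen_pad 0.6 uv 367 382 [ 0.577 -0.451  0.032]
tray 0.59 uv 295 191 [0.511 0.184 0.005]
```

View pics/top0.png

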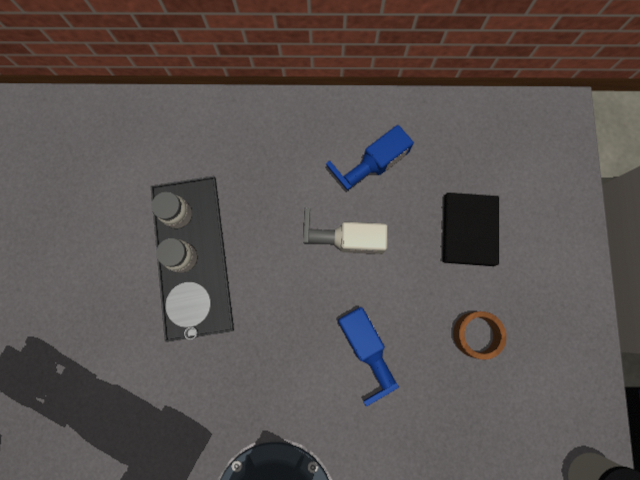

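View pics/side0.png

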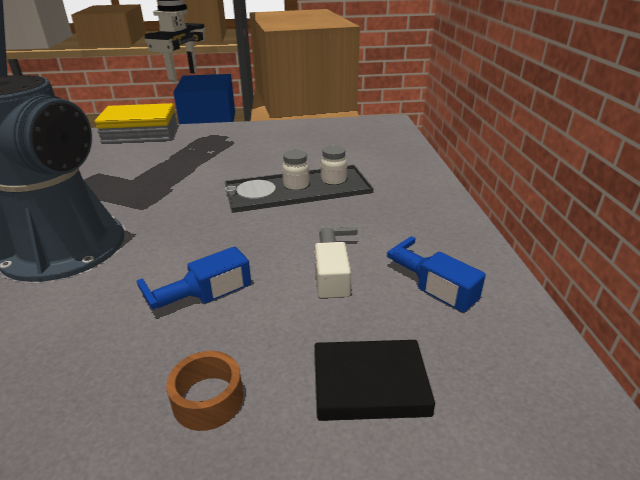

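The white bottle lies at top px about (345, 237), with its base at (385, 237) and its spout at (307, 225). The blue look-alikes at (370, 157) and (368, 355) are to be left alone. The plate is at (188, 305), its cup at (191, 333), and the jars at (170, 210) and (177, 255). Next I measure, and confirm with a crop.

```bash
python3 - <<'E'
from h import *
T=np.load('top.npz');r,d,K,R,t=[T[k] for k in 'rdKRt'];C=cloud(d,K,R,t)
save('crop.png',cv2.resize(r[120:350,140:420],None,fx=2.8,fy=2.6,interpolation=cv2.INTER_CUBIC)[:600,:800])
box=np.zeros((480,640),bool);box[195:260,295:395]=1
m=box&(C[...,2]>.012)&(d>0);P=C[m]
print('n',m.sum(),P.min(0),P.max(0))
body=P[P[:,2]>.05]; print('body rect',cv2.minAreaRect(body[:,:2].astype(np.float32)),body[:,2].mean())
bar=P[(P[:,2]>.035)&(P[:,2]<.05)]
c=bar[:,:2].mean(0);print('barrel-ish',cv2.minAreaRect(bar[:,:2].astype(np.float32)),bar[:,2].max())
for y in np.arange(-.26,-.03,.008):
    q=P[abs(P[:,1]-y)<.004]
    if len(q):print(round(y,3),len(q),q[:,0].min().round(3),q[:,0].max().round(3),q[:,2].max().round(3))
# plate
g=r.astype(int).sum(2);box[:]=0;box[270:345,150:225]=1
m=(box&(g>330)).astype(np.uint8)
n,l,s,ce=cv2.connectedComponentsWithStats(m)
for i in range(1,n):
    if s[i,4]>20: q=C[l==i];print('plate?',s[i],ce[i],q.mean(0),q.min(0),q.max(0))
E
```

```text
n 2052 [ 0.52636024 -0.23375105  0.01240998] [ 0.62625098 -0.0514621   0.06483703]
body rect ((0.5583438873291016, -0.1684286892414093), (0.13118267059326172, 0.06072118133306503), 88.1871566772461) 0.058784003382511156
barrel-ish ((0.5469042062759399, -0.1268538534641266), (0.19744570553302765, 0.07178568094968796), 59.64817810058594) 0.04996568436406401
-0.236 25 0.53 0.583 0.061
-0.228 111 0.526 0.586 0.062
-0.22 101 0.526 0.586 0.063
-0.212 113 0.526 0.585 0.065
-0.204 118 0.527 0.586 0.063
-0.196 99 0.527 0.585 0.063
-0.188 116 0.527 0.588 0.065
-0.18 120 0.528 0.588 0.064
-0.172 113 0.528 0.587 0.063
-0.164 99 0.528 0.587 0.064
-0.156 120 0.528 0.587 0.064
-0.148 117 0.529 0.587 0.064
-0.14 92 0.529 0.588 0.065
-0.132 89 0.532 0.583 0.059
-0.124 68 0.539 0.579 0.052
-0.116 43 0.545 0.576 0.047
-0.108 56 0.546 0.576 0.047
-0.1 56 0.546 0.575 0.05
-0.092 42 0.546 0.575 0.048
-0.084 56 0.546 0.575 0.048
-0.076 51 0.546 0.575 0.047
-0.068 63 0.546 0.625 0.048
-0.06 122 0.547 0.626 0.047
-0.052 62 0.547 0.626 0.041
plate? [ 166  282   44   58 1694] [187.65525384 305.89020071] [0.40387627 0.20210676 0.01141527] [ 0.33167338 -0.1049011  -0.00404709] [0.45719563 0.25229493 1.00568875]
```

View pics/crop.png

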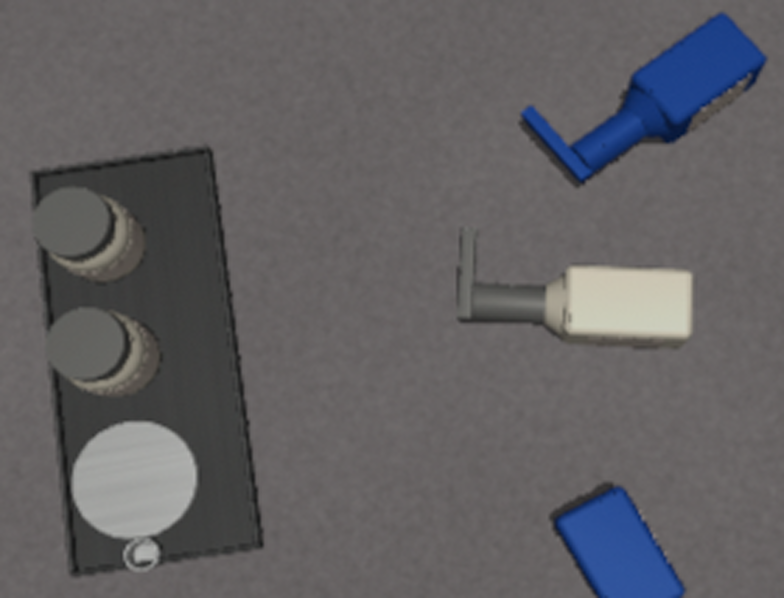

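The crop confirms it: the white body with the grey barrel is the pump bottle. Its axis runs along +y and its spout points along +x. I'll grip low on the barrel, with the jaws along x.

Call:
carry_out([
  [0.017, -0.03, 0, -0.118],
  [0.017, -0.03, 0, -0.118],
  [0.017, -0.03, 0, -0.118],
  [0.017, -0.03, 0, -0.118],
  [0.017, -0.03, 0, -0.118],
  [0.017, -0.03, 0, -0.118],
  [0.017, -0.03, 0, -0.118],
  [0.017, -0.03, 0, -0.118],
  [0.017, -0.03, 0, -0.118],
  [0.017, -0.03, 0, -0.118],
], claw=1)

```text
time: 2.0
ee_pos: [0.3891, 0.2034, 0.4049]
ee_rot: [0.707, 0.008, 0.707, -0.008]
ft_force: [0.4, -0.2, 1.0]
grip_width: 1.001
```

Call:
carry_out([
  [0.017, -0.031, 0, 0],
  [0.017, -0.031, 0, 0],
  [0.017, -0.031, 0, 0],
  [0.017, -0.031, 0, 0],
  [0.017, -0.031, 0, 0],
  [0.017, -0.031, 0, 0],
  [0.017, -0.031, 0, 0],
  [0.017, -0.031, 0, 0],
  [0.018, -0.032, 0, 0],
  [0.018, -0.032, 0, 0],
])

```text
time: 3.0
ee_pos: [0.5611, -0.1088, 0.4048]
ee_rot: [0.707, 0.006, 0.707, -0.006]
ft_force: [1.5, 0.1, 0.1]
grip_width: 1.0
```

Call:
carry_out([
  [0, 0, -0.03, 0],
  [0, 0, -0.03, 0],
  [0, 0, -0.03, 0],
  [0, 0, -0.015, 0],
  [0, 0, 0, 0],
  [0, 0, 0, 0],
])

```text
time: 3.6
ee_pos: [0.5608, -0.1074, 0.3003]
ee_rot: [0.707, 0.006, 0.707, -0.006]
ft_force: [0.3, 1.1, 0.2]
grip_width: 0.998
```

Call:
carry_out([
  [0, 0, -0.025, 0],
  [0, 0, -0.025, 0],
  [0, 0, -0.025, 0],
  [0, 0, -0.017, 0],
  [0, 0, -0.01, 0],
  [0, 0, 0, 0],
  [0, 0, 0, 0],
])

```text
time: 4.3
ee_pos: [0.5611, -0.1074, 0.1989]
ee_rot: [0.708, 0.006, 0.707, -0.006]
ft_force: [0.2, -1.8, -0.7]
grip_width: 0.998
```

Call:
carry_out([
  [0, 0, 0, 0],
  [0, 0, 0, 0],
  [0, 0, 0, 0],
  [0, 0, 0, 0],
  [0, 0, 0, 0],
  [0, 0, 0, 0],
  [0, 0, 0, 0],
  [0, 0, 0, 0],
], claw=-0.37)

```text
time: 5.1
ee_pos: [0.5606, -0.1073, 0.1977]
ee_rot: [0.707, 0.006, 0.707, -0.006]
ft_force: [0.8, -0.5, -0.2]
grip_width: 0.364
```

Call:
carry_out([
  [0, 0, 0, 0],
  [0, 0, 0, 0],
  [0, -0.002, 0.008, 0],
  [0, -0.003, 0.008, 0],
  [0, -0.003, 0.008, 0],
  [0, -0.004, 0.008, 0],
  [0, -0.005, 0.007, 0],
  [0, -0.005, 0.007, 0],
  [0, -0.005, 0.007, 0],
  [0, -0.005, 0.007, 0],
], claw=-0.45)

```text
time: 6.1
ee_pos: [0.5605, -0.1398, 0.2583]
ee_rot: [0.707, 0.006, 0.707, -0.006]
ft_force: [-0.5, 0.3, -4.6]
grip_width: 0.337
```

```bash
python3 - <<'E'
from h import *
print(sense()['grip_width'],sense()['ft_force'])
r,d,K,R,t=cam('side');save('side1.png',cv2.resize(r[130:330,200:470],None,fx=2.5,fy=2.5))
E
```

```text
0.3374829412341671 [-0.48938831  0.27688979 -4.59657368]
```

View pics/side1.png

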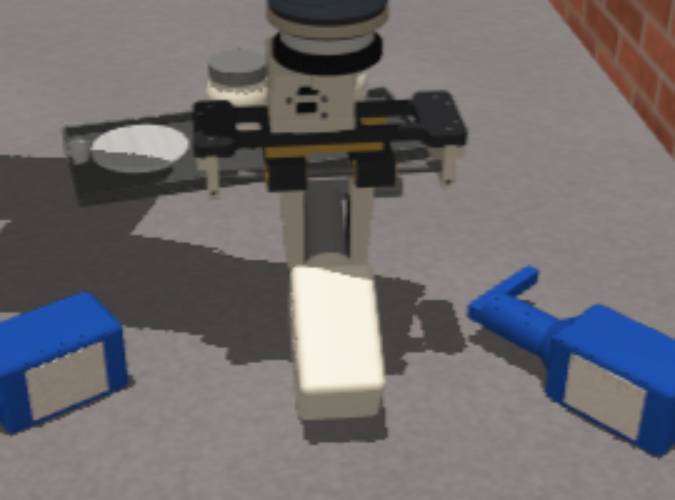

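```bash
cat >> h.py <<'E'
def tilt(x0=.48,x1=.64,y0=-.36,y1=-.10,n='side'):
    r,d,K,R,t=cam(n);C=cloud(d,K,R,t);i=r.astype(int)
    m=(d>0)&(C[...,2]>.008)&(C[...,0]>x0)&(C[...,0]<x1)&(C[...,1]>y0)&(C[...,1]<y1)&(i[...,0]>150)&(i[...,0]-i[...,2]<60)&(i[...,0]-i[...,2]>8)
    P=C[m];N=[]
    for k in range(40): # dominant planes
        pass
    dx=np.zeros_like(C);dy=np.zeros_like(C);dx[:,2:-2]=C[:,4:]-C[:,:-4];dy[2:-2]=C[4:]-C[:-4]
    n_=np.cross(dy,dx);n_/=np.linalg.norm(n_,axis=-1,keepdims=True)+1e-9
    N=n_[m];N=N*np.sign(N@(np.array([0,-.6,.8])))[:,None]
    a=np.degrees(np.arctan2(-N[:,1],N[:,2]))
    h,e=np.histogram(a[abs(N[:,0])<.5],bins=18,range=(-45,135))
    print('n',m.sum(),'min',P.min(0).round(3),'max',P.max(0).round(3));print('normal angle from up',dict(zip(e[:-1].astype(int),h)))
    return P
E
python3 - <<'E'
from h import *
tilt();tilt(n='top')
E
```

```text
n 1626 min [ 0.504 -0.264  0.052] max [ 0.59  -0.167  0.176]
normal angle from up {np.int64(-45): np.int64(9), np.int64(-35): np.int64(3), np.int64(-25): np.int64(8), np.int64(-15): np.int64(4), np.int64(-5): np.int64(10), np.int64(5): np.int64(124), np.int64(15): np.int64(330), np.int64(25): np.int64(355), np.int64(35): np.int64(270), np.int64(45): np.int64(134), np.int64(55): np.int64(57), np.int64(65): np.int64(24), np.int64(75): np.int64(16), np.int64(85): np.int64(19), np.int64(95): np.int64(7), np.int64(105): np.int64(4), np.int64(115): np.int64(0), np.int64(125): np.int64(0)}
n 355 min [ 0.529 -0.261  0.05 ] max [ 0.587 -0.222  0.077]
normal angle from up {np.int64(-45): np.int64(0), np.int64(-35): np.int64(0), np.int64(-25): np.int64(0), np.int64(-15): np.int64(1), np.int64(-5): np.int64(5), np.int64(5): np.int64(20), np.int64(15): np.int64(53), np.int64(25): np.int64(75), np.int64(35): np.int64(58), np.int64(45): np.int64(9), np.int64(55): np.int64(0), np.int64(65): np.int64(43), np.int64(75): np.int64(34), np.int64(85): np.int64(0), np.int64(95): np.int64(0), np.int64(105): np.int64(0), np.int64(115): np.int64(0), np.int64(125): np.int64(0)}
```

Call:
carry_out([
  [0, -0.006, 0.006, 0],
  [0, -0.006, 0.006, 0],
  [0, -0.007, 0.005, 0],
  [0, -0.007, 0.005, 0],
  [0, -0.008, 0.004, 0],
  [0, -0.008, 0.004, 0],
  [0, -0.008, 0.003, 0],
  [0, -0.007, 0.003, 0],
  [0, -0.007, 0.002, 0],
  [0, 0, 0, 0],
])

```text
time: 7.25
ee_pos: [0.5606, -0.2042, 0.296]
ee_rot: [0.707, 0.007, 0.707, -0.007]
ft_force: [-0.2, 0.7, -3.7]
grip_width: 0.336
```

```bash
python3 - <<'E'
from h import *
print(sense()['wrist_torque'])
tilt();tilt(n='top')
E
```

```text
[ 0.17041707  0.01331833 -0.04126752]
n 1984 min [ 0.5   -0.327  0.086] max [ 0.59  -0.172  0.294]
normal angle from up {np.int64(-45): np.int64(19), np.int64(-35): np.int64(5), np.int64(-25): np.int64(11), np.int64(-15): np.int64(5), np.int64(-5): np.int64(10), np.int64(5): np.int64(125), np.int64(15): np.int64(348), np.int64(25): np.int64(434), np.int64(35): np.int64(344), np.int64(45): np.int64(162), np.int64(55): np.int64(87), np.int64(65): np.int64(41), np.int64(75): np.int64(17), np.int64(85): np.int64(18), np.int64(95): np.int64(15), np.int64(105): np.int64(5), np.int64(115): np.int64(0), np.int64(125): np.int64(0)}
n 5 min [ 0.529 -0.323  0.087] max [ 0.536 -0.32   0.09 ]
normal angle from up {np.int64(-45): np.int64(0), np.int64(-35): np.int64(0), np.int64(-25): np.int64(0), np.int64(-15): np.int64(0), np.int64(-5): np.int64(0), np.int64(5): np.int64(0), np.int64(15): np.int64(0), np.int64(25): np.int64(0), np.int64(35): np.int64(0), np.int64(45): np.int64(0), np.int64(55): np.int64(0), np.int64(65): np.int64(0), np.int64(75): np.int64(3), np.int64(85): np.int64(0), np.int64(95): np.int64(0), np.int64(105): np.int64(0), np.int64(115): np.int64(0), np.int64(125): np.int64(0)}
```

Friction has held it at about 30° of tilt, with the base now about 39 mm up. I'll lower it near the bench and ease the grip so it swings.

Call:
carry_out([
  [0, 0, -0.012, 0],
  [0, 0, -0.012, 0],
  [0, 0, -0.008, 0],
  [0, 0, 0, 0],
  [0, 0, 0, 0],
])

```text
time: 7.85
ee_pos: [0.5607, -0.2033, 0.2634]
ee_rot: [0.707, 0.006, 0.707, -0.006]
ft_force: [0.5, 0.4, -3.3]
grip_width: 0.336
```

Call:
carry_out([
  [0, 0, 0, 0],
  [0, 0, 0, 0],
  [0, 0, 0, 0],
  [0, 0, 0, 0],
], claw=-0.37)

```text
time: 8.25
ee_pos: [0.5606, -0.2033, 0.2639]
ee_rot: [0.707, 0.006, 0.707, -0.006]
ft_force: [-0.0, 0.0, -2.8]
grip_width: 0.339
```

```bash
python3 - <<'E'
from h import *
print(sense()['wrist_torque'])
tilt()
E
```

```text
[0.1487996  0.07483126 0.0218683 ]
n 1913 min [ 0.51  -0.327  0.051] max [ 0.591 -0.181  0.253]
normal angle from up {np.int64(-45): np.int64(18), np.int64(-35): np.int64(6), np.int64(-25): np.int64(5), np.int64(-15): np.int64(3), np.int64(-5): np.int64(14), np.int64(5): np.int64(129), np.int64(15): np.int64(344), np.int64(25): np.int64(424), np.int64(35): np.int64(296), np.int64(45): np.int64(181), np.int64(55): np.int64(85), np.int64(65): np.int64(33), np.int64(75): np.int64(22), np.int64(85): np.int64(14), np.int64(95): np.int64(16), np.int64(105): np.int64(6), np.int64(115): np.int64(0), np.int64(125): np.int64(0)}
```

Call:
carry_out([
  [0, 0, 0, 0],
  [0, 0, 0, 0],
  [0, 0, 0, 0],
  [0, 0, 0, 0],
], claw=-0.34)

```text
time: 8.7
ee_pos: [0.5606, -0.2033, 0.2637]
ee_rot: [0.707, 0.006, 0.707, -0.006]
ft_force: [-0.1, 0.3, -2.7]
grip_width: 0.337
```

```bash
cat >> h.py <<'E'
def til(w=''):
    # lowest and highest y/z of white body, from side view
    r,d,K,R,t=cam('side');C=cloud(d,K,R,t);i=r.astype(int)
    m=(d>0)&(C[...,2]>.006)&(abs(C[...,0]-.558)<.04)&(C[...,1]>-.4)&(C[...,1]<-.1)&(i.sum(2)>520)&(i[...,0]-i[...,2]>8)
    P=C[m];u=[P[abs(P[:,0]-.558)<.02]][0]
    rows=np.where(m.sum(1)>8)[0]
    for v in range(rows[0],rows[-1]+1,6):
        q=C[v][m[v]];
        if len(q): print(v,len(q),np.median(q,0).round(3))
    print(w,sense()['ft_force'].round(1),sense()['wrist_torque'].round(3),sense()['grip_width'])
E
python3 -c "
from h import *
til()"
```

```text
256 13 [ 0.544 -0.246  0.104]
262 32 [ 0.559 -0.256  0.099]
268 35 [ 0.56  -0.264  0.092]
274 34 [ 0.56  -0.273  0.087]
280 35 [ 0.56  -0.282  0.081]
286 35 [ 0.56  -0.291  0.076]
292 34 [ 0.558 -0.299  0.07 ]
298 35 [ 0.56  -0.307  0.064]
304 36 [ 0.559 -0.316  0.059]
310 16 [ 0.544 -0.322  0.053]
 [-0.6  0.7 -3.3] [ 0.139  0.047 -0.009] 0.3345927950482354
```

Call:
carry_out([
  [0, 0, 0, 0],
  [0, 0, 0, 0],
  [0, 0, 0, 0],
], claw=-0.32)

```text
time: 9.05
ee_pos: [0.5606, -0.2034, 0.2638]
ee_rot: [0.707, 0.006, 0.707, -0.006]
ft_force: [-0.1, 0.1, -3.3]
grip_width: 0.344
```

```bash
python3 -c "
from h import *
til()"
```

```text
256 12 [ 0.545 -0.244  0.104]
262 33 [ 0.559 -0.255  0.098]
268 35 [ 0.561 -0.264  0.092]
274 34 [ 0.56  -0.272  0.086]
280 35 [ 0.56  -0.281  0.08 ]
286 34 [ 0.559 -0.29   0.075]
292 34 [ 0.558 -0.298  0.069]
298 36 [ 0.559 -0.306  0.063]
304 36 [ 0.56  -0.315  0.058]
310 27 [ 0.553 -0.322  0.052]
 [ 0.3 -0.4 -2.7] [0.005 0.121 0.019] 0.3439699251092855
```

Call:
carry_out([
  [0, 0, 0, 0],
  [0, 0, 0, 0],
  [0, 0, 0, 0],
], claw=-0.31)

```text
time: 9.4
ee_pos: [0.5607, -0.2033, 0.2639]
ee_rot: [0.707, 0.006, 0.707, -0.006]
ft_force: [0.3, -0.1, -0.3]
grip_width: 0.345
```

```bash
python3 -c "
from h import *
til()"
```

```text
256 10 [ 0.543 -0.244  0.104]
262 33 [ 0.56  -0.255  0.098]
268 35 [ 0.56  -0.263  0.092]
274 34 [ 0.56  -0.273  0.086]
280 35 [ 0.56  -0.281  0.08 ]
286 34 [ 0.56  -0.29   0.075]
292 35 [ 0.559 -0.298  0.069]
298 36 [ 0.559 -0.307  0.064]
304 36 [ 0.56  -0.315  0.058]
310 27 [ 0.553 -0.322  0.052]
 [-0.6  1.3 -0.1] [0.153 0.075 0.017] 0.34849655613170855
```

Call:
carry_out([
  [0, 0, 0, 0],
], claw=-0.35)

```text
time: 9.55
ee_pos: [0.5606, -0.2033, 0.2638]
ee_rot: [0.707, 0.006, 0.707, -0.006]
ft_force: [0.7, 1.6, 0.2]
grip_width: 0.337
```

```bash
python3 -c "
from h import *
til()"
```

```text
256 10 [ 0.543 -0.244  0.104]
262 33 [ 0.559 -0.255  0.098]
268 35 [ 0.56  -0.263  0.092]
274 34 [ 0.56  -0.272  0.086]
280 35 [ 0.56  -0.281  0.08 ]
286 35 [ 0.559 -0.29   0.075]
292 34 [ 0.558 -0.299  0.069]
298 36 [ 0.559 -0.306  0.063]
304 36 [ 0.559 -0.315  0.058]
310 27 [ 0.553 -0.322  0.052]
 [-0.8  1.9 -0.1] [ 0.226  0.083 -0.009] 0.33654358303491416
```

The tilt is blocked at about 33°. The fingertips reach 19 mm past the grasp point and hit the shoulder. I'll lay the bottle back down and re-grip it slightly farther up the barrel, with the barrel nearer the fingertips.

Call:
carry_out([
  [0, 0.007, -0.006, 0],
  [0, 0.007, -0.007, 0],
  [0, 0.006, -0.008, 0],
  [0, 0.006, -0.008, 0],
  [0, 0.005, -0.009, 0],
  [0, 0.004, -0.009, 0],
  [0, 0.003, -0.009, 0],
  [0, 0.003, -0.008, 0],
  [0, 0, 0, 0],
])

```text
time: 10.5
ee_pos: [0.5605, -0.162, 0.1987]
ee_rot: [0.707, 0.006, 0.707, -0.006]
ft_force: [1.6, 2.0, -1.2]
grip_width: 0.335
```

Call:
carry_out([
  [0, 0, 0, 0],
  [0, 0, 0, 0],
  [0, 0, 0, 0],
  [0, 0, 0, 0],
], claw=-0.2)

```text
time: 10.9
ee_pos: [0.5606, -0.1625, 0.2]
ee_rot: [0.707, 0.006, 0.707, -0.007]
ft_force: [-0.4, -0.0, 0.1]
grip_width: 0.398
```

```bash
python3 - <<'E'
from h import *
til()
r,d,K,R,t=cam('top');C=cloud(d,K,R,t)
m=(d>0)&(C[...,2]>.012)&(C[...,2]<.07)&(C[...,0]>.5)&(C[...,0]<.64)&(C[...,1]>-.33)&(C[...,1]<-.07);P=C[m]
for y in np.arange(-.31,-.08,.012):
    q=P[abs(P[:,1]-y)<.004]
    if len(q):print(round(y,3),len(q),q[:,0].min().round(3),q[:,0].max().round(3),q[:,2].max().round(3))
save('top2.png',cv2.resize(r[180:300,260:420],None,fx=4,fy=4))
E
```

```text
263 12 [ 0.542 -0.206  0.061]
269 32 [ 0.56  -0.225  0.061]
275 33 [ 0.56  -0.243  0.061]
281 33 [ 0.56  -0.26   0.061]
287 35 [ 0.559 -0.276  0.061]
293 34 [ 0.558 -0.289  0.059]
 [ 0.1 -0.2  0.4] [-0.024  0.079  0.022] 0.39872662149240023
-0.286 92 0.528 0.587 0.065
-0.274 110 0.528 0.589 0.064
-0.262 102 0.528 0.583 0.063
-0.25 27 0.528 0.545 0.062
```

View pics/top2.png

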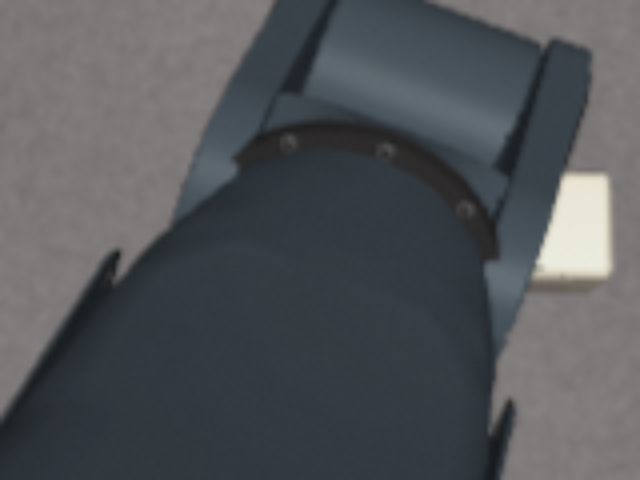

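Call:
carry_out([
  [0, 0.002, 0.004, 0],
  [0, 0.002, 0.003, 0],
  [0, 0, 0, 0],
])

```text
time: 11.3
ee_pos: [0.5607, -0.1581, 0.2073]
ee_rot: [0.707, 0.006, 0.707, -0.006]
ft_force: [0.1, 0.1, -0.1]
grip_width: 0.401
```

Call:
carry_out([
  [0, 0, 0, 0],
  [0, 0, 0, 0],
  [0, 0, 0, 0],
  [0, -0.003, 0.011, 0],
  [0, -0.004, 0.011, 0],
  [0, -0.005, 0.011, 0],
  [0, -0.006, 0.01, 0],
  [0, -0.007, 0.009, 0],
  [0, -0.007, 0.009, 0],
  [0, 0, 0, 0],
], claw=-0.37)

```text
time: 12.3
ee_pos: [0.5608, -0.1914, 0.2691]
ee_rot: [0.708, 0.006, 0.706, -0.007]
ft_force: [0.4, 2.2, -1.9]
grip_width: 0.332
```

Call:
carry_out([
  [0, -0.009, 0.008, 0],
  [0, -0.009, 0.008, 0],
  [0, -0.01, 0.007, 0],
  [0, -0.01, 0.006, 0],
  [0, 0, 0, 0],
])

```text
time: 12.8
ee_pos: [0.5607, -0.2298, 0.2977]
ee_rot: [0.708, 0.006, 0.707, -0.007]
ft_force: [0.5, 0.3, -4.0]
grip_width: 0.339
```

```bash
python3 -c "
from h import *
til()"
```

```text
255 15 [ 0.549 -0.272  0.125]
261 35 [ 0.56  -0.283  0.121]
267 36 [ 0.56  -0.292  0.115]
273 37 [ 0.56  -0.3    0.109]
279 35 [ 0.56  -0.307  0.103]
285 37 [ 0.559 -0.316  0.098]
291 37 [ 0.56  -0.324  0.093]
297 37 [ 0.559 -0.332  0.087]
303 37 [ 0.559 -0.34   0.082]
309 38 [ 0.559 -0.347  0.076]
 [ 0.4  1.  -4. ] [ 0.14   0.064 -0.021] 0.3338884349645912
```

Pad friction, not geometry, is probably what limits it this time. I'll lower close to the bench and ease the grip finely.

Call:
carry_out([
  [0, 0, -0.008, 0],
  [0, 0, -0.008, 0],
  [0, 0, 0, 0],
  [0, 0, 0, 0],
  [0, 0, 0, 0],
], claw=-0.33)

```text
time: 13.35
ee_pos: [0.5607, -0.2279, 0.2805]
ee_rot: [0.707, 0.006, 0.707, -0.006]
ft_force: [1.0, 3.4, 2.4]
grip_width: 0.337
```

Call:
carry_out([
  [0, 0, 0, 0],
  [0, 0, 0, 0],
  [0, 0, 0, 0],
], claw=-0.32)

```text
time: 13.65
ee_pos: [0.5606, -0.2283, 0.2808]
ee_rot: [0.707, 0.006, 0.707, -0.006]
ft_force: [0.0, 3.7, 3.8]
grip_width: 0.346
```

```bash
python3 -c "
from h import *
til()"
```

```text
263 15 [ 0.545 -0.268  0.107]
269 29 [ 0.555 -0.278  0.1  ]
275 35 [ 0.561 -0.286  0.094]
281 36 [ 0.561 -0.293  0.088]
287 35 [ 0.56  -0.301  0.082]
293 36 [ 0.56  -0.309  0.075]
299 36 [ 0.559 -0.316  0.07 ]
305 36 [ 0.56  -0.324  0.063]
311 37 [ 0.56  -0.331  0.058]
317 36 [ 0.559 -0.339  0.052]
 [0.7 4.  3.6] [ 0.733 -0.076  0.02 ] 0.34008398639078957
```

The lower base edge is on the bench and a fingertip is bearing on the shoulder. I'll lay it down again and re-grip clearly higher, at about 140 mm.

Call:
carry_out([
  [0, 0.008, -0.006, 0],
  [0, 0.008, -0.007, 0],
  [0, 0.007, -0.008, 0],
  [0, 0.007, -0.008, 0],
  [0, 0.005, -0.009, 0],
  [0, 0.005, -0.01, 0],
  [0, 0.004, -0.01, 0],
  [0, 0.003, -0.01, 0],
  [0, 0, 0, 0],
], claw=-0.34)

```text
time: 14.6
ee_pos: [0.5604, -0.1809, 0.2113]
ee_rot: [0.707, 0.006, 0.708, -0.006]
ft_force: [0.4, 1.0, -1.1]
grip_width: 0.341
```

Call:
carry_out([
  [0, 0, 0, 0],
  [0, 0, 0, 0],
  [0, 0, 0, 0],
  [0, 0, 0, 0],
], claw=-0.2)

```text
time: 15.0
ee_pos: [0.5606, -0.1815, 0.213]
ee_rot: [0.707, 0.006, 0.707, -0.007]
ft_force: [1.4, 0.2, 0.3]
grip_width: 0.403
```

```bash
python3 - <<'E'
from h import *
til()
r,d,K,R,t=cam('top');C=cloud(d,K,R,t)
m=(d>0)&(C[...,2]>.04)&(C[...,2]<.07)&(abs(C[...,0]-.535)<.006)&(C[...,1]<-.1);print('top ymin',np.sort(C[m][:,1])[:12].round(4))
r,d,K,R,t=cam('side');C=cloud(d,K,R,t)
m=(d>0)&(abs(C[...,2]-.03)<.015)&(abs(C[...,0]-.557)<.02)&(C[...,1]>-.36)&(C[...,1]<-.1);print('side end face y',np.median(C[m][:,1]),m.sum())
save('side3.png',cv2.resize(r[100:340,180:480],None,fx=2.5,fy=2.5))
E
```

```text
268 9 [ 0.54  -0.221  0.061]
274 33 [ 0.561 -0.241  0.061]
280 33 [ 0.56  -0.258  0.061]
286 34 [ 0.56  -0.274  0.061]
292 35 [ 0.559 -0.289  0.061]
298 34 [ 0.559 -0.302  0.06 ]
 [ 0.4 -0.2  0.3] [-0.045  0.037  0.01 ] 0.4003033544790477
top ymin [-0.3053 -0.3046 -0.3022 -0.302  -0.3016 -0.3014 -0.3013 -0.3006 -0.2996
 -0.2995 -0.2993 -0.2989]
side end face y -0.30469558757214565 451
```

View pics/side3.png

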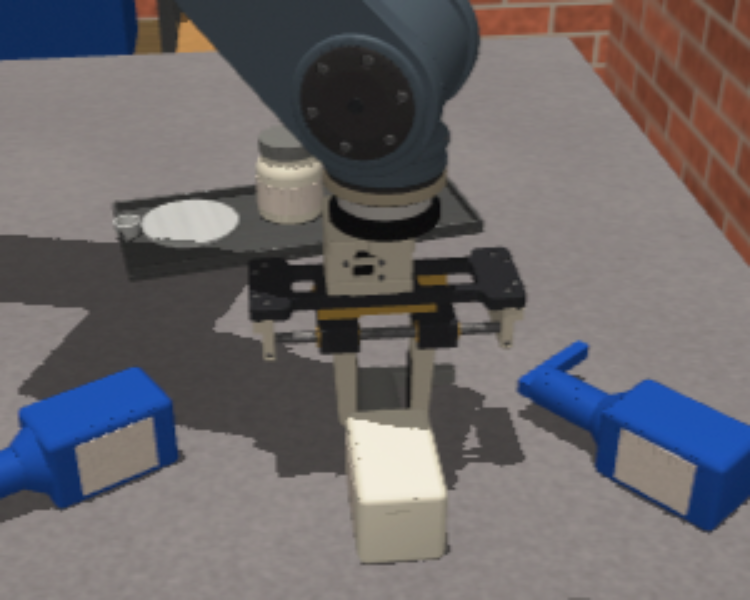

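Call:
carry_out([
  [0, 0.006, -0.001, 0],
  [0, 0.006, -0.001, 0],
  [0, 0.005, -0.002, 0],
  [0, 0, 0, 0],
])

```text
time: 15.55
ee_pos: [0.5605, -0.1634, 0.2084]
ee_rot: [0.707, 0.006, 0.707, -0.006]
ft_force: [-0.7, -0.5, 0.1]
grip_width: 0.399
```

Call:
carry_out([
  [0, 0, 0, 0],
  [0, 0, 0, 0],
  [0, 0, 0, 0],
  [0, 0, 0, 0],
  [0, -0.003, 0.011, 0],
  [0, -0.003, 0.011, 0],
  [0, -0.004, 0.011, 0],
  [0, -0.005, 0.01, 0],
  [0, -0.006, 0.01, 0],
  [0, -0.006, 0.01, 0],
], claw=-0.34)

```text
time: 16.55
ee_pos: [0.5605, -0.192, 0.2727]
ee_rot: [0.707, 0.006, 0.707, -0.006]
ft_force: [0.9, -0.1, -2.7]
grip_width: 0.343
```

Call:
carry_out([
  [0, -0.007, 0.009, 0],
  [0, -0.008, 0.008, 0],
  [0, -0.008, 0.008, 0],
  [0, -0.009, 0.007, 0],
  [0, 0, 0, 0],
])

```text
time: 17.05
ee_pos: [0.5607, -0.2245, 0.3047]
ee_rot: [0.708, 0.006, 0.707, -0.007]
ft_force: [-0.0, 1.3, 0.6]
grip_width: 0.341
```

```bash
python3 - <<'E'
from h import *
til()
E
```

```text
258 11 [ 0.552 -0.264  0.113]
264 36 [ 0.561 -0.277  0.11 ]
270 35 [ 0.561 -0.284  0.103]
276 35 [ 0.56  -0.29   0.096]
282 36 [ 0.56  -0.297  0.088]
288 35 [ 0.56  -0.303  0.082]
294 36 [ 0.56  -0.309  0.074]
300 36 [ 0.559 -0.316  0.067]
306 36 [ 0.56  -0.322  0.06 ]
312 36 [ 0.559 -0.328  0.053]
318 35 [ 0.559 -0.335  0.046]
 [0.4 1.7 1.3] [ 0.309 -0.091  0.023] 0.33582171388004506
```

Tilt is now about 48° and it is pivoting on its base edge, so I continue the arc.

Call:
carry_out([
  [0, -0.006, 0.004, 0],
  [0, -0.007, 0.004, 0],
  [0, -0.007, 0.003, 0],
  [0, -0.008, 0.003, 0],
  [0, -0.008, 0.002, 0],
  [0, 0, 0, 0],
])

```text
time: 17.7
ee_pos: [0.5605, -0.2604, 0.3199]
ee_rot: [0.707, 0.007, 0.707, -0.007]
ft_force: [-0.5, 0.6, -2.7]
grip_width: 0.337
```

```bash
python3 - <<'E'
from h import *
til()
E
```

```text
269 11 [ 0.545 -0.294  0.114]
275 26 [ 0.554 -0.306  0.111]
281 34 [ 0.56  -0.31   0.102]
287 34 [ 0.561 -0.315  0.093]
293 36 [ 0.56  -0.319  0.084]
299 35 [ 0.56  -0.324  0.076]
305 35 [ 0.56  -0.328  0.067]
311 35 [ 0.56  -0.332  0.058]
317 34 [ 0.56  -0.336  0.05 ]
323 35 [ 0.56  -0.341  0.041]
329 17 [ 0.545 -0.344  0.033]
 [ 0.2  0.3 -2.7] [ 0.038 -0.035 -0.02 ] 0.34037773570306223
```

Call:
carry_out([
  [0, 0, -0.003, 0],
  [0, -0.005, 0.001, 0],
  [0, -0.005, 0.001, 0],
  [0, -0.005, 0.001, 0],
  [0, -0.005, 0, 0],
  [0, 0, 0, 0],
])

```text
time: 18.35
ee_pos: [0.5611, -0.2795, 0.3219]
ee_rot: [0.708, 0.006, 0.706, -0.007]
ft_force: [-1.8, 3.2, 13.9]
grip_width: 0.336
```

```bash
python3 - <<'E'
from h import *
til()
E
```

```text
277 13 [ 0.542 -0.314  0.113]
283 18 [ 0.549 -0.32   0.106]
289 24 [ 0.553 -0.323  0.096]
295 30 [ 0.557 -0.326  0.087]
301 34 [ 0.56  -0.33   0.077]
307 34 [ 0.56  -0.333  0.068]
313 33 [ 0.56  -0.337  0.059]
319 33 [ 0.56  -0.34   0.049]
325 33 [ 0.56  -0.344  0.039]
331 33 [ 0.56  -0.347  0.03 ]
 [-1.7  3.1 13.3] [ 0.695  0.411 -0.06 ] 0.3391879030961236
```

Tilt is about 70°, past the balance point. I'll loosen slightly and let it follow the fingers upright.

Call:
carry_out([
  [0, 0, 0.001, 0],
  [0, 0, 0, 0],
  [0, 0, 0, 0],
  [0, -0.003, 0, 0],
  [0, -0.003, 0, 0],
  [0, -0.003, 0, 0],
  [0, -0.003, 0, 0],
  [0, -0.003, 0, 0],
  [0, -0.003, 0, 0],
  [0, 0, 0, 0],
], claw=-0.15)

```text
time: 19.4
ee_pos: [0.5606, -0.2977, 0.3207]
ee_rot: [0.707, 0.006, 0.707, -0.007]
ft_force: [0.2, -0.5, 0.4]
grip_width: 0.427
```

```bash
python3 - <<'E'
from h import *
til()
E
```

```text
285 9 [ 0.539 -0.328  0.11 ]
291 10 [ 0.543 -0.331  0.1  ]
297 13 [ 0.546 -0.333  0.09 ]
303 17 [ 0.549 -0.336  0.079]
309 22 [ 0.555 -0.339  0.069]
315 28 [ 0.557 -0.341  0.058]
321 31 [ 0.559 -0.344  0.048]
327 30 [ 0.56  -0.346  0.037]
333 28 [ 0.562 -0.349  0.027]
 [ 0.4 -0.2  0.2] [-0.154  0.085 -0.066] 0.42535554622043464
```

Tilt is about 76° and it follows freely. I continue.

Call:
carry_out([
  [0, -0.004, 0, 0],
  [0, -0.004, 0, 0],
  [0, -0.004, 0, 0],
  [0, -0.004, 0, 0],
  [0, -0.004, 0, 0],
  [0, -0.004, 0, 0],
  [0, -0.004, 0, 0],
  [0, -0.004, 0, 0],
  [0, -0.004, 0, 0],
  [0, -0.004, 0, 0],
])

```text
time: 20.45
ee_pos: [0.5606, -0.3377, 0.3207]
ee_rot: [0.707, 0.006, 0.707, -0.006]
ft_force: [-0.2, -0.6, -0.6]
grip_width: 0.426
```

```bash
python3 - <<'E'
from h import *
til()
r,d,K,R,t=cam('side');save('side4.png',cv2.resize(r[100:360,180:480],None,fx=2.2,fy=2.2))
E
```

```text
Traceback (most recent call last):
  File "h.py", line 39, in til
    for v in range(rows[0],rows[-1]+1,6):
                   ~~~~^^^
IndexError: index 0 is out of bounds for axis 0 with size 0
```

```bash
python3 - <<'E'
from h import *
r,d,K,R,t=cam('side');save('side4.png',cv2.resize(r[100:360,180:480],None,fx=2.2,fy=2.2))
E
```

```text
(no output)
```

View pics/side4.png

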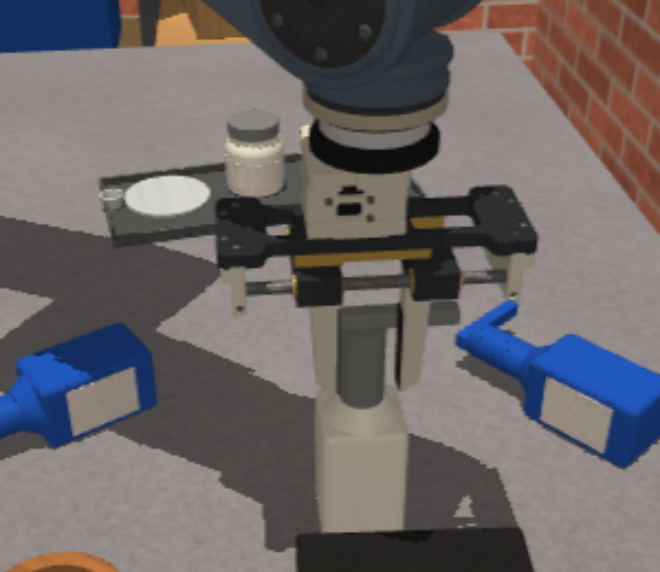

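It is upright. I'll back off along -y, go up, turn the jaws to lie across the spout, then measure with the wrist camera.

Call:
carry_out([
  [0, -0.006, 0, 0],
  [0, -0.008, 0, 0],
  [0, -0.008, 0, 0],
  [0, 0, 0.02, 0],
  [0, 0, 0.03, 0],
  [0, 0, 0.04, 0],
  [0, 0, 0.04, 0],
  [0, 0, 0.03, 0],
  [0, 0, 0, 0],
  [0, 0, 0, 0],
])

```text
time: 21.55
ee_pos: [0.5604, -0.3597, 0.4807]
ee_rot: [0.707, 0.006, 0.707, -0.007]
ft_force: [-0.4, 0.4, -0.3]
grip_width: 0.426
```

Call:
carry_out([
  [0, 0, 0, -0.149],
  [0, 0, 0, -0.149],
  [0, 0, 0, -0.149],
  [0, 0, 0, -0.149],
  [0, 0, 0, -0.149],
  [0, 0, 0, -0.149],
  [0, 0, 0, -0.149],
  [0, 0, 0, -0.149],
  [0, 0, 0, -0.149],
  [0, 0, 0, -0.149],
], claw=0.7)

```text
time: 22.55
ee_pos: [0.5606, -0.3596, 0.4787]
ee_rot: [0.513, 0.486, 0.515, -0.486]
ft_force: [0.8, 0.5, 0.9]
grip_width: 0.852
```

Call:
carry_out([
  [0, 0, 0, -0.06],
  [0, 0, 0, 0],
  [0, 0, 0, 0],
])

```text
time: 22.85
ee_pos: [0.5606, -0.3595, 0.4795]
ee_rot: [0.501, 0.499, 0.502, -0.499]
ft_force: [1.3, 0.1, 1.0]
grip_width: 0.849
```

```bash
python3 - <<'E'
from h import *
print(sense()['joint_pos'].round(2),pose()[1][:,2].round(3))
for n in('top','side','wrist'):
    r,d,K,R,t=cam(n);C=cloud(d,K,R,t)
    m=(d>0)&(abs(C[...,0]-.57)<.09)&(C[...,1]>-.37)&(C[...,1]<-.25)
    bar=C[m&(C[...,2]>.174)&(C[...,2]<.192)];sh=C[m&(C[...,2]>.02)&(C[...,2]<.115)]
    for k,q in(('bar',bar),('body',sh)):
        if len(q)>10:print(n,k,len(q),q.min(0).round(3),q.max(0).round(3),cv2.minAreaRect(q[:,:2].astype(np.float32)))
    save(n+'5.png',r)
E
```

```text
[-0.64  0.51  1.22  0.    1.41  0.93] [ 0.005 -1.    -0.001]
top bar 260 [ 0.543 -0.331  0.174] [ 0.623 -0.309  0.187] ((0.5828571319580078, -0.3229637145996094), (0.0211937315762043, 0.07917030155658722), 82.66488647460938)
top body 582 [ 0.528 -0.329  0.02 ] [ 0.588 -0.292  0.115] ((0.5583575963973999, -0.3099190294742584), (0.035457756370306015, 0.06035049259662628), 87.88516998291016)
side bar 606 [ 0.544 -0.339  0.174] [ 0.624 -0.317  0.187] ((0.583975076675415, -0.3264949321746826), (0.07965093106031418, 0.020945753902196884), 4.423455238342285)
side body 2302 [ 0.51 -0.37  0.02] [ 0.591 -0.294  0.115] ((0.5512548685073853, -0.3335786759853363), (0.07689276337623596, 0.07896236330270767), 86.66738891601562)
wrist bar 2396 [ 0.544 -0.331  0.174] [ 0.624 -0.316  0.186] ((0.58404541015625, -0.32350218296051025), (0.014270194806158543, 0.07959350943565369), 89.30984497070312)
wrist body 2548 [ 0.51 -0.37  0.02] [ 0.59  -0.293  0.115] ((0.5502337217330933, -0.33153682947158813), (0.07693413645029068, 0.07969218492507935), 89.4981689453125)
```

```bash
python3 - <<'E'
from h import *
def ray(u,v,z,K,R,t):
    d=R@np.linalg.inv(K)@np.array([u,v,1]);return t+d*(z-t[2])/d[2]
for n,f in(('top','top5'),('side','side5')):
    r=cv2.cvtColor(cv2.imread(f'pics/{f}.png'),cv2.COLOR_BGR2RGB);Z=np.load(n+'.npz');K,R,t=Z['K'],Z['R'],Z['t'];d0=Z['d']
    pc=proj([.403,.2,.009],K,R,t)[0].astype(int);print(n,pc)
    g=r.astype(int).sum(2);m=np.zeros((480,640),np.uint8);w=50
    m[pc[1]-w:pc[1]+w,pc[0]-w:pc[0]+w]=(g>330)[pc[1]-w:pc[1]+w,pc[0]-w:pc[0]+w]
    m=cv2.morphologyEx(m,cv2.MORPH_OPEN,np.ones((5,5),np.uint8))
    l=cv2.connectedComponents(m)[1];L=(l==l[pc[1],pc[0]])
    c=max(cv2.findContours(L.astype(np.uint8),0,1)[0],key=cv2.contourArea)[:,0]
    W=np.array([ray(u,v,.009,K,R,t)[:2] for u,v in c]);print('plate',cv2.minEnclosingCircle(W.astype(np.float32)),cv2.fitEllipse(W.astype(np.float32)))
    C=cloud(d0,K,R,t);q=C[L];print('depth z',np.median(q,0).round(4))
    pp=proj([.34,.197,.02],K,R,t)[0].astype(int);s=r[pp[1]-25:pp[1]+25,pp[0]-25:pp[0]+25];save('cup_%s.png'%n,cv2.resize(s,(400,400),interpolation=cv2.INTER_NEAREST));print('cup crop origin',pp-25)
    imaging.camera(n)
    for th in('drip_cup','plate_center','drip_plate'):
        for o in imaging.pinpoint(th,n)[:1]:
            v,u=np.array(o['point'])*[480,640];print(th,o['confidence'],(u,v),ray(u,v,{'drip_cup':.020,'plate_center':.009,'drip_plate':.004}[th],K,R,t))
a=cv2.hconcat([cv2.imread('pics/cup_top.png'),cv2.imread('pics/cup_side.png')]);cv2.imwrite('pics/cups.png',a)
E
```

```text
top [188 306]
plate ((0.40832653641700745, 0.20335732400417328), 0.050677116960287094) ((0.4147101640701294, 0.20107418298721313), (0.08159121870994568, 0.10462744534015656), 160.61929321289062)
depth z [0.4147 0.1983 0.0088]
cup crop origin [161 310]
drip_cup 0.76 (np.float64(187.712), np.float64(331.584)) [0.34817937 0.19563449 0.02      ]
plate_center 0.82 (np.float64(187.776), np.float64(304.512)) [0.40681755 0.20279357 0.009     ]
drip_plate 0.78 (np.float64(185.216), np.float64(302.784)) [0.41077284 0.21032727 0.004     ]
side [252 189]
plate ((0.41109105944633484, 0.2051592916250229), 0.051890794187784195) ((0.41088783740997314, 0.20525498688220978), (0.09810645133256912, 0.09883474558591843), 65.97601318359375)
depth z [0.4119 0.2007 0.0105]
cup crop origin [201 162]
drip_cup 0.95 (np.float64(229.18399999999997), np.float64(185.088)) [0.34483486 0.2087269  0.02      ]
plate_center 0.68 (np.float64(254.91199999999998), np.float64(189.216)) [0.40952634 0.19942665 0.009     ]
drip_plate 0.68 (np.float64(257.088), np.float64(193.296)) [0.41481714 0.18589595 0.004     ]
```

View pics/cups.png

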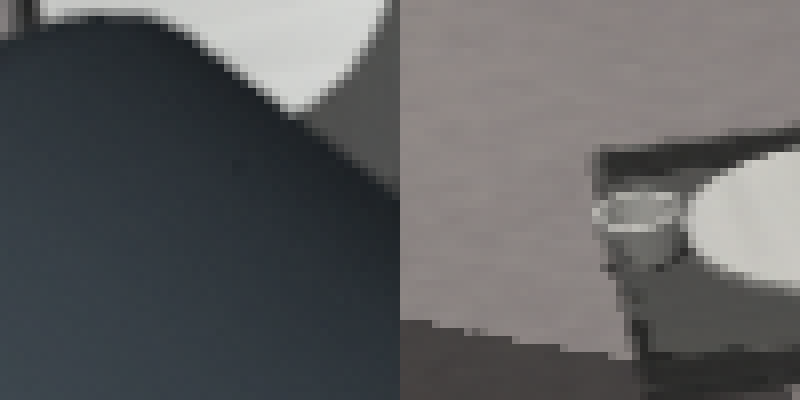

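Call:
carry_out([
  [0, 0.018, -0.02, -0.017],
  [0, 0.018, -0.03, 0],
  [0, 0, -0.03, 0],
  [0, 0, -0.03, 0],
  [0, 0, -0.03, 0],
  [0, 0, -0.02, 0],
  [0, 0, -0.01, 0],
  [0, 0, 0, 0],
  [0, 0, 0, 0],
])

```text
time: 24.3
ee_pos: [0.5609, -0.3235, 0.3118]
ee_rot: [0.497, 0.504, 0.496, -0.503]
ft_force: [-0.3, -0.9, 0.6]
grip_width: 0.853
```

Call:
carry_out([
  [0, 0, 0, 0],
  [0, 0, 0, 0],
  [0, 0, 0, 0],
  [0, 0, 0, 0],
  [0, 0, 0, 0],
  [0, 0, 0, 0],
  [0, 0, 0, 0],
  [0, 0, 0, 0],
  [0, 0, 0, 0],
], claw=-0.5)

```text
time: 25.2
ee_pos: [0.5606, -0.3234, 0.3108]
ee_rot: [-0.496, -0.504, -0.496, 0.504]
ft_force: [-0.4, -0.1, -0.3]
grip_width: 0.339
```

Call:
carry_out([
  [0, 0, 0.01, 0],
  [0, 0, 0.02, 0],
  [0, 0, 0.03, 0],
  [0, 0, 0.03, 0],
  [0, 0, 0.03, 0],
  [0, 0, 0.03, 0],
  [0, 0, 0, 0],
])

```text
time: 25.9
ee_pos: [0.5607, -0.3233, 0.4653]
ee_rot: [0.499, 0.504, 0.494, -0.503]
ft_force: [0.2, 0.4, -4.1]
grip_width: 0.339
```

```bash
python3 - <<'E'
from h import *
def ray(u,v,z,K,R,t):
    d=R@np.linalg.inv(K)@np.array([u,v,1]);return (t+d*(z-t[2])/d[2]).round(4)
Z=np.load('top.npz');a=[Z[k] for k in 'KRt'];r0=Z['r'].astype(int)
print('top cup',ray(190.7,333.1,.02,*a),'plate',ray(187.9,304.6,.009,*a))
# plate ellipse in initial top image
m=(r0.sum(2)>330).astype(np.uint8);k=np.zeros_like(m);k[270:327,150:225]=m[270:327,150:225]
c=max(cv2.findContours(k,0,1)[0],key=cv2.contourArea)[:,0]
W=np.array([ray(u,v,.009,*a)[:2] for u,v in c if v<325]);print('plate fit',cv2.minEnclosingCircle(W.astype(np.float32)),cv2.fitEllipse(W.astype(np.float32)))
Z=np.load('side.npz');b=[Z[k] for k in 'KRt']
print('side cup',ray(231.2,188.4,.02,*b))
s=sense();print(s['grip_width'],s['ft_force'],pose()[1][:,2])
for n in('side','wrist'):
    r,d,K,R,t=cam(n);C=cloud(d,K,R,t)
    m=(d>0)&(abs(C[...,0]-.57)<.09)&(C[...,1]>-.37)&(C[...,1]<-.25)
    q=C[m&(C[...,2]>.31)&(C[...,2]<.345)&(C[...,0]>.585)]
    if len(q)>10:print(n,len(q),q.min(0).round(3),q.max(0).round(3),cv2.minAreaRect(q[:,:2].astype(np.float32)))
    save(n+'6.png',r)
E
```

```text
top cup [0.345  0.1889 0.02  ] plate [0.4066 0.2025 0.009 ]
plate fit ((0.40822285413742065, 0.20357804000377655), 0.04998252913355827) ((0.4079364240169525, 0.20352908968925476), (0.09716299921274185, 0.09838593006134033), 101.9007797241211)
side cup [0.351  0.1895 0.02  ]
0.33926329847014747 [ 0.19287824  0.37491068 -4.12375656] [-0.01413964 -0.99989302  0.00374306]
side 129 [ 0.586 -0.334  0.328] [ 0.625 -0.321  0.341] ((0.6065077781677246, -0.33148765563964844), (0.03998449072241783, 0.012330086901783943), 15.541313171386719)
wrist 6820 [ 0.585 -0.331  0.325] [ 0.624 -0.317  0.337] ((0.6046221256256104, -0.32371172308921814), (0.014096924103796482, 0.039272889494895935), 89.2576675415039)
```

View pics/wrist6.png

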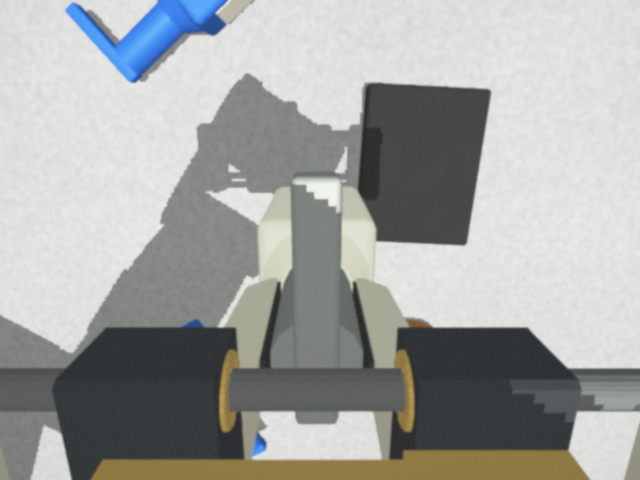

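The bottle is held, with the spout pointing between the fingers toward the wrist camera's view. Next I carry it over the plate and turn it about +3.39 rad.

Call:
carry_out([
  [-0.0064, 0.022, 0, 0.141],
  [-0.0064, 0.022, 0, 0.141],
  [-0.0064, 0.022, 0, 0.141],
  [-0.0064, 0.022, 0, 0.141],
  [-0.0064, 0.022, 0, 0.141],
  [-0.0064, 0.022, 0, 0.141],
  [-0.0064, 0.022, 0, 0.141],
  [-0.0064, 0.022, 0, 0.141],
  [-0.0064, 0.022, 0, 0.141],
  [-0.0064, 0.022, 0, 0.141],
])

```text
time: 27.0
ee_pos: [0.4959, -0.1024, 0.4587]
ee_rot: [0.703, 0.06, 0.706, -0.059]
ft_force: [0.1, 0.3, -4.2]
grip_width: 0.342
```

Call:
carry_out([
  [-0.0064, 0.022, 0, 0.141],
  [-0.0064, 0.022, 0, 0.141],
  [-0.0064, 0.022, 0, 0.141],
  [-0.0064, 0.022, 0, 0.141],
  [-0.0064, 0.022, 0, 0.141],
  [-0.0064, 0.022, 0, 0.141],
  [-0.0064, 0.022, 0, 0.141],
  [-0.0064, 0.022, 0, 0.141],
  [-0.0064, 0.022, 0, 0.141],
  [-0.0064, 0.022, 0, 0.141],
])

```text
time: 28.0
ee_pos: [0.4319, 0.1175, 0.4589]
ee_rot: [0.574, -0.411, 0.576, 0.412]
ft_force: [-0.8, 0.5, -3.3]
grip_width: 0.341
```

Call:
carry_out([
  [-0.0064, 0.022, 0, 0.141],
  [-0.0064, 0.022, 0, 0.141],
  [-0.0064, 0.022, 0, 0.141],
  [-0.0064, 0.021, 0, 0.141],
  [0, 0, 0, 0],
  [0, 0, 0, 0],
])

```text
time: 28.6
ee_pos: [0.4068, 0.2036, 0.4594]
ee_rot: [0.439, -0.553, 0.441, 0.554]
ft_force: [0.3, 0.3, -3.1]
grip_width: 0.338
```

```bash
python3 - <<'E'
from h import *
s=sense();print(s['joint_pos'].round(2),pose()[1][:,2])
r,d,K,R,t=cam('wrist');save('wrist7.png',r);C=cloud(d,K,R,t);np.savez('w7',r=r,d=d,K=K,R=R,t=t)
print('proj plate,cup,',proj([[.408,.2035,.009],[.347,.189,.02]],K,R,t))
def ray(u,v,z):
    q=R@np.linalg.inv(K)@np.array([u,v,1]);return (t+q*(z-t[2])/q[2]).round(4)
for th,z in(('drip_cup',.02),('plate_center',.009)):
    for o in imaging.pinpoint(th,'wrist')[:2]:
        v,u=np.array(o['point'])*[480,640];print(th,o['confidence'],u,v,ray(u,v,z))
q=C[(d>0)&(C[...,2]>.32)&(C[...,2]<.345)&(np.hypot(C[...,0]-.408,C[...,1]-.2035)<.09)&(np.hypot(C[...,0]-.408,C[...,1]-.2035)>.022)]
print('spout',len(q),q[:,2].mean(),cv2.minAreaRect(q[:,:2].astype(np.float32)))
E
```

```text
[ 0.36  0.12  1.81 -0.    1.21 -1.44] [-2.24990344e-01  9.74360822e-01 -5.77351435e-04]
proj plate,cup, [[315.60255486 191.15496932]
 [315.23844405 131.32321206]]
drip_cup 0.87 318.4 134.016 [0.3488 0.1927 0.02  ]
spout 8487 0.33168129841741323 ((0.37159717082977295, 0.1959150731563568), (0.05497919023036957, 0.052399568259716034), 13.111471176147461)
```

View pics/wrist7.png

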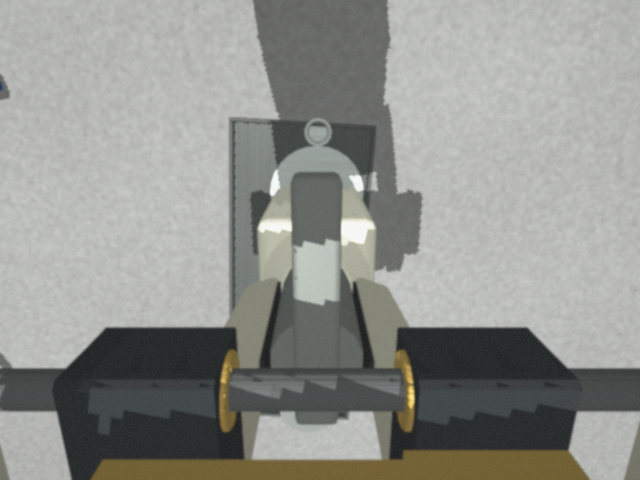

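```bash
python3 - <<'E'
from h import *
from scipy.optimize import least_squares
Z=np.load('w7.npz');r,d,K,R,t=[Z[k] for k in 'rdKRt'];C=cloud(d,K,R,t)
def ray(u,v,z):
    q=R@np.linalg.inv(K)@np.array([u,v,1]);return t+q*(z-t[2])/q[2]
g=cv2.cvtColor(r,cv2.COLOR_RGB2GRAY)
cup=ray(318,131.5,.02);print('cup',cup)
# plate edge points from largest gradient along radial lines around guess
c0=proj([.408,.2035,.009],K,R,t)[0];gb=cv2.GaussianBlur(g,(3,3),0).astype(float);E=[]
for a in np.radians(np.r_[-165:-105:4,-75:-15:4]):
    rr=np.arange(36,58,.5);p=c0+np.outer(rr,[np.cos(a),np.sin(a)])
    s=cv2.remap(gb.astype(np.float32),p[:,0].astype(np.float32)[None],p[:,1].astype(np.float32)[None],1)[0]
    i=np.argmin(np.diff(s));
    if np.diff(s)[i]<-4:E.append(ray(*p[i],.009)[:2])
E=np.array(E);f=least_squares(lambda c:np.hypot(*(E-c).T)-.05,[.408,.2035],loss='soft_l1',f_scale=.001);print('plate',f.x,len(E),np.abs(f.fun).mean())
v=cup[:2]-f.x;print('dist',np.hypot(*v),'yaw',np.arctan2(v[1],v[0])+2*np.pi)
# spout: top-face points
m=(d>0)&(abs(C[...,2]-.332)<.006);rows=[C[y,280:355][m[y,280:355]] for y in range(175,270,5)]
P=np.array([(q.max(0)+q.min(0))/2 for q in rows if len(q)>30]);print(P[:,2].round(3))
m2=m.copy();m2[:,:285]=0;m2[:,350:]=0;m2[275:]=0;q=C[m2];rc=cv2.minAreaRect(q[:,:2].astype(np.float32));print('spout rect',rc,len(q))
A=np.polyfit(P[:,0],P[:,1],1);print('spout yaw',np.pi+np.arctan(A[0]))
u=-np.array([1,A[0]])/np.hypot(1,A[0]);tip=(q[:,:2]@u).max();o=P[:,:2].mean(0);tp=o+u*(tip-o@u);print('tip',tp,'axis',tp-.064*u,'grip',pose()[0])
E
```

```text
cup [0.34654136 0.19173266 0.02      ]
plate [0.41002485 0.20484824] 30 0.00029384320201224223
dist 0.06482415732720462 yaw 3.345324606386778
[0.329 0.332 0.332 0.332 0.332 0.332 0.332 0.332 0.332 0.332 0.333 0.332
 0.332 0.332 0.332 0.332 0.332 0.332 0.332]
spout rect ((0.35891199111938477, 0.19290293753147125), (0.02887737937271595, 0.014031028375029564), 13.064723014831543) 5070
spout yaw 3.3720834684916268
tip [0.34485491 0.1896404 ] axis [0.40716239 0.20426155] grip [0.40713807 0.20307079 0.46015898]
```

Call:
carry_out([
  [0.0015, 0.0005, -0.015, -0.027],
  [0.0015, 0.0005, -0.025, 0],
  [0, 0, -0.025, 0],
  [0, 0, -0.025, 0],
  [0, 0, -0.02, 0],
  [0, 0, -0.012, 0],
  [0, 0, -0.006, 0],
  [0, 0, 0, 0],
  [0, 0, 0, 0],
])

```text
time: 29.65
ee_pos: [0.4103, 0.2047, 0.3335]
ee_rot: [-0.448, 0.548, -0.447, -0.547]
ft_force: [-1.0, 0.5, -4.1]
grip_width: 0.341
```

Call:
carry_out([
  [0, 0, -0.002, 0],
  [0, 0, -0.002, 0],
  [0, 0, -0.002, 0],
  [0, 0, 0, 0],
  [0, 0, 0, 0],
])

```text
time: 30.15
ee_pos: [0.41, 0.2047, 0.3267]
ee_rot: [0.447, -0.548, 0.447, 0.548]
ft_force: [0.0, 0.4, -3.8]
grip_width: 0.34
```

Call:
carry_out([
  [0, 0, -0.002, 0],
  [0, 0, -0.001, 0],
  [0, 0, -0.001, 0],
  [0, 0, 0, 0],
  [0, 0, 0, 0],
])

```text
time: 30.65
ee_pos: [0.41, 0.2047, 0.3227]
ee_rot: [0.447, -0.548, 0.447, 0.548]
ft_force: [0.7, 0.1, -3.4]
grip_width: 0.337
```

Call:
carry_out([
  [0, 0, -0.001, 0],
  [0, 0, -0.001, 0],
  [0, 0, 0, 0],
  [0, 0, 0, 0],
])

```text
time: 31.05
ee_pos: [0.41, 0.2047, 0.3207]
ee_rot: [0.447, -0.548, 0.447, 0.548]
ft_force: [-0.2, -0.4, -3.1]
grip_width: 0.338
```

Call:
carry_out([
  [0, 0, -0.001, 0],
  [0, 0, 0, 0],
  [0, 0, 0, 0],
])

```text
time: 31.35
ee_pos: [0.41, 0.2047, 0.3197]
ee_rot: [-0.447, 0.548, -0.447, -0.548]
ft_force: [0.5, 0.5, -4.2]
grip_width: 0.342
```

```bash
cat > chk.py <<'E'
from h import *
r,d,K,R,t=cam('wrist');C=cloud(d,K,R,t)
def ray(u,v,z):
    q=R@np.linalg.inv(K)@np.array([u,v,1]);return t+q*(z-t[2])/q[2]
m=(d>0)&(np.hypot(C[...,0]-.41,C[...,1]-.2048)<.085)&(C[...,2]>.17)&(C[...,2]<.215);m[:,:285]=0;m[:,350:]=0
if pose()[0][2]<.4: m[275:]=0
q=C[m];u=np.array([-.0635,-.0131]);u/=np.hypot(*u);w=np.array([-u[1],u[0]])
tip=np.percentile(q[:,:2]@u,99.7);s=(q[:,:2]@u);e=q[s>tip-.01];b=q[(s>tip-.04)&(s<tip-.03)]
lat=lambda z:((z[:,:2]@w).max()+(z[:,:2]@w).min())/2
print('tip along-u rel cup',tip-np.array([.3465,.1917])@u,'lateral',lat(e)-np.array([.3465,.1917])@w,'yaw err',(lat(e)-lat(b))/.03,'top z',np.median(q[:,2]),len(q))
print(sense()['ft_force'],pose()[0])
E
python3 chk.py
```

```text
Traceback (most recent call last):
  File "chk.py", line 10, in <module>
    print('tip along-u rel cup',tip-np.array([.3465,.1917])@u,'lateral',lat(e)-np.array([.3465,.1917])@w,'yaw err',(lat(e)-lat(b))/.03,'top z',np.median(q[:,2]),len(q))
                                                                                                                           ~~~^^^
  File "chk.py", line 9, in <lambda>
    lat=lambda z:((z[:,:2]@w).max()+(z[:,:2]@w).min())/2
                  ~~~~~~~~~~~~~~~^^
ValueError: zero-size array to reduction operation maximum which has no identity
```

Call:
carry_out([
  [0, 0, -0.001, 0],
  [0, 0, 0, 0],
  [0, 0, 0, 0],
])

```text
time: 31.7
ee_pos: [0.4101, 0.2048, 0.3197]
ee_rot: [-0.447, 0.548, -0.447, -0.548]
ft_force: [-3.9, -1.2, 10.8]
grip_width: 0.341
```

Call:
carry_out([
  [0, 0, -0.001, 0],
  [0, 0, 0, 0],
  [0, 0, 0, 0],
])

```text
time: 32.0
ee_pos: [0.4103, 0.2048, 0.3196]
ee_rot: [-0.448, 0.548, -0.447, -0.547]
ft_force: [-5.8, -2.8, 23.3]
grip_width: 0.343
```

```bash
sed -i 's/.03)\]$/.02)]/; s/b=q\[(s>tip-.04)&(s<tip-.03)\]/b=q[(s>tip-.026)\&(s<tip-.018)]/; s#/.03,#/.017,#' chk.py; python3 chk.py
```

```text
tip along-u rel cup -0.002408164006011848 lateral -0.000550888848847228 yaw err -0.0021962608862815926 top z 0.19272573745184285 5152
[-5.78980468 -2.21297981 23.00447499] [0.41036228 0.20482763 0.31962503]
```

It has touched down, with the tip within 2.5 mm of the cup and the spout top at z = 0.193. I'll relieve the load, release and retreat.

Call:
carry_out([
  [0, 0, 0.001, 0],
  [0, 0, 0.0005, 0],
  [0, 0, 0, 0],
])

```text
time: 32.35
ee_pos: [0.4102, 0.2048, 0.3196]
ee_rot: [-0.448, 0.548, -0.447, -0.548]
ft_force: [-1.8, -0.1, 6.7]
grip_width: 0.339
```

Call:
carry_out([
  [0, 0, 0, 0],
  [0, 0, 0, 0],
  [0, 0, 0, 0],
  [0, 0, 0, 0],
  [0, 0, 0, 0],
  [0, 0, 0, 0],
  [0, 0, 0, 0],
], claw=0.2)

```text
time: 33.05
ee_pos: [0.41, 0.2047, 0.3192]
ee_rot: [0.447, -0.548, 0.447, 0.548]
ft_force: [0.5, 0.4, 0.3]
grip_width: 0.603
```

Call:
carry_out([
  [0, 0, 0.01, 0],
  [0, 0, 0.02, 0],
  [0, 0, 0.03, 0],
  [0, 0, 0.03, 0],
  [0, 0, 0.03, 0],
  [0, 0, 0.02, 0],
  [0, 0, 0.01, 0],
  [0, 0, 0, 0],
  [0, 0, 0, 0],
  [0, 0, 0, 0],
])

```text
time: 34.05
ee_pos: [0.4099, 0.2046, 0.4682]
ee_rot: [0.447, -0.547, 0.448, 0.548]
ft_force: [-0.4, 0.3, -0.1]
grip_width: 0.601
```

```bash
python3 chk.py; python3 - <<'E'
from h import *
r,d,K,R,t=cam('side');r2=cam('wrist')[0]
a=cv2.resize(r[40:300,120:420],(400,347));b=cv2.resize(r2,(400,300));save('final.png',np.vstack([a[:300],b])[:600])
r,d,K,R,t=cam('side');C=cloud(d,K,R,t);i=r.astype(int)
m=(d>0)&(C[...,2]>.02)&(C[...,2]<.1)&(np.hypot(C[...,0]-.41,C[...,1]-.2048)<.045);P=C[m]
for z in(.03,.06,.09):
    q=P[abs(P[:,2]-z)<.008];print(z,len(q),np.median(q,0).round(4))
E
```

```text
tip along-u rel cup -0.0019279292192333486 lateral -0.000775729670037098 yaw err -0.0208651755591773 top z 0.1922341204187527 3365
[ 0.46691582 -0.03356807  0.1376936 ] [0.40992713 0.20466069 0.46823363]
0.03 154 [0.4147 0.1765 0.0303]
0.06 164 [0.4145 0.1766 0.0594]
0.09 168 [0.4143 0.1757 0.0899]
```

View pics/final.png

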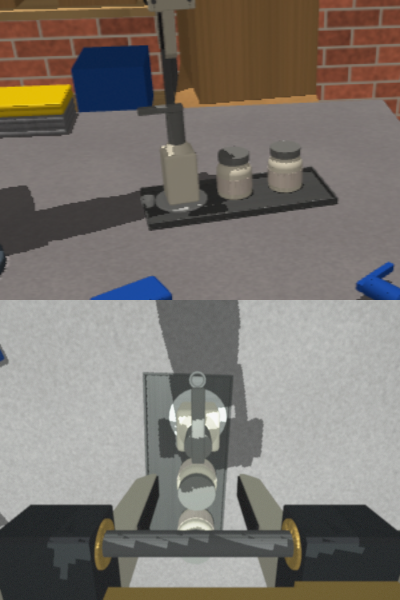

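The bottle stands upright on the plate, with the spout in line with the cup and both jars standing. The arm is clear, so I hand in.

```bash
python3 -c "
from h import *
print(job_done())"
```

```text
the job is handed in; nothing more can be done
None
```

The pump bottle now stands upright on the drip plate with its spout over the drip cup. The gripper has let go and is clear, and I handed the job in at about 34 s of the 61 s allowed.

**How it went:** I gripped the barrel and swung the bottle up about its base edge until it stood on the bench. I then re-gripped it across the spout, carried it over, turned it about 3.4 rad and set it on the plate. The first two attempts to swing it up stuck at about 33–38°, most likely because the fingertips hit the shoulder. I laid the bottle back down each time, and gripping higher on the barrel worked.

**Last checks, after release:**

| Check | Measured | Limit |
|---|---|---|
| Spout tip to cup centre, horizontal | about 2 mm | 11 mm |
| Height of the spout top | 0.192 m (expected 0.193 m) | base within 3 mm |
| Lean of the front face over 60 mm of height | under 1 mm | 0.06 rad |
| Force at the wrist | near zero | – |

The spout's direction read about 0.02 rad off after release, against 0.002 rad before; that is only about 1 mm at the tip.

- **Jars, tape roll and platen block:** Both jars are standing in the last picture. I did not measure how far any of these four may have moved; the arm was never sent against them.
- **Plate and cup position:** The first estimates from the top, side and wrist cameras differed by a few millimetres. I used the close wrist view, where the plate-to-cup distance came out at 64.8 mm against the true 64 mm.

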